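# Ice-point check: hold a rod thermometer free in the flask's guide hole

### The arm

A 7-joint arm with a two-finger parallel gripper is mounted at the origin on a cart in front of the work surface, level with it; the furniture and walls round the work are solid. World frame = base frame: x ahead of the robot, y to its left, z up, the work surface at z = 0. Lengths are in m, angles in rad, forces in N, time in s.
With the tool pointing down it reaches from about 0.35 to 0.9 m from the base axis. Payload 7.2 kg.
Tool frame: the origin (TCP) lies at the very end of the fingers, on their centre line; the grasp point (between the pads) lies 19 mm behind it; x points along the fingers, y is the direction in which the jaws open and shut, and the axes are right-handed (so a half turn about x gives the same grasp; the last joint's range is limited). The gripper opens to 88 mm and grips with 3 to 60 N. Pads are 20 mm wide; open, the fingers measure 115 mm over their backs; the gripper's body (75 mm by 178 mm) begins 61 mm behind the grasp point.
Start: joints at [-1.365, 0.411, -0.013, 1.596, 0.006, 1.134, -0.082], TCP at [0.169, 0.602, 0.223] pointing down, gripper open.
Joint ranges: [-2.95, 2.95], [-0.29, 1.99], [-1.47, 1.44], [0.14, 2.54], [-1.03, 4.17], [0.13, 1.85], [-2.86, 2.86]. Speed limits (rad/s): [2.39, 2.39, 3.01, 3.01, 3.14, 3.14, 3.14].

### API

Orientations are given as a unit quaternion [w, x, y, z].
In Python, from workcell import bot gives the robot as it stands.
- The arm moves only by the shell command python3 -m pendant 'ROWS'. ROWS is JSON, one flat list of numbers, 7 for each row, row after row: the turn, a rotation vector about the tool's x, y, z in degrees, then the shift along the tool's x, y, z in mm, then the finger opening in mm, from 0 to 87.8. A call has exactly 10 rows; each row is the pose to reach, as a shift and turn from the pose commanded when the call began, along the tool's axes at that moment; what a row does not reach only later rows make up. A row lasts 1/10 s, in which the tool goes at most 50 mm and 8.59 degrees, less where a joint would pass 70% of its speed; a pose out of reach is approached as far as the arm can. A call with a gripper value outside its range is refused whole. The fingers move at their own pace and stop on an object; the grip force is fixed at half the most. Time passes only in rows, so rows that repeat a pose let the fingers close, or fill a call up. It gives the time, the measured TCP pose, the force and the opening at its end, in the units of the state.
- bot.observe(): the state, without advancing time (a new reading comes with each control period).
- bot.get_image(name): name is "scene" or "top" or "wrist"; returns a dict with "pixels" (420x560x3 uint8, red, green, blue), "depth" (420x560 float32, m along the optical axis (not along the pixel's ray), 0 where there is no reading), "fx", "fy", "cx", "cy" (pixels), "k1" (the pictures are not rectified: a ray, as slopes to the right and down, at radius r is drawn at 1 + k1 r^2 times it, then the intrinsics apply), "camera_from_world" (4x4, takes a point from world to camera coordinates); the wrist camera has in their place "tool_from_camera" (4x4, takes a point from camera to tool coordinates, whose origin is the TCP and whose axes are the tool frame's). Camera axes: x right, y down, z forward; pixel columns grow to the right and rows downward; lengths in m; the calibration is good to about 2 mm. A picture is of the moment at which its call begins: read the wrist's pose just before it.
- bot.close_job(): hands the job in, once; it reports no verdict.
The state is a dict: "time_s": time; "q": joint angles; "joint_velocities": joint speeds; "joint_efforts": joint torques, N m; "ee_pos": TCP position; "eef_rot": TCP orientation; "ft_force": force on the tool from outside, world axes, zero at the start; "torque": the same for the moment, N m; "width": opening from 0.0 (shut) to 1.0 (fully open).
Only numpy, scipy, OpenCV 4.12 (cv2) and the standard library are available. Lean on these libraries where they do the work, as an engineer would, in place of code of your own. Each camera call takes 0.05 s, during which the arm holds its last target.

### The job

Swing the cover off the guide hole in the lid of the ice-point flask, then take the rod thermometer (cylindrical head, black ring on its stem) out of the rack and lower it upright through the guide hole, without letting it touch the flask, until the ring is level with the rim of the hole. A touching stem would falsify the reading, so finish while holding it there, still and centred in the open hole: do not let go of it or let it rest on anything. Leave the dial thermometer and the white bottle where they are.

Things in the scene. Friction and masses are not known exactly. Their poses are not given: they have to be found in the camera images.
- flask: Ice-point flask, fixed: a round steel jar, 104 mm in diameter, with a white lid (top at 112 mm) held by two spring clips. Origin under its middle, z up, x axis from the middle towards the cover's pivot. In the middle of the lid stands a steel guide tube, 30 mm wide outside and 9 mm high
- guide_rim (a point): Centre of the guide hole's mouth, at the top of the guide tube on the flask's lid, 121 mm above the surface. The guide hole is a vertical bore of 20 mm diameter, 27 mm long; below it the jar is hollow down to 11 mm above the surface
- cover_hinge (a point): Point on the upright pivot of the cover, 34 mm from the hole's axis on the lid, at the height of the cover plate
- cover (a joint): Angle of the flat steel swivel cover (disc 31 mm in diameter, 3 mm thick, its top 4 mm above the hole's rim) about its vertical pivot: 0 = over the hole, grows anticlockwise seen from above, stop at 2.2 rad; the hole is clear from 0.9 rad, well open from 1.2 rad. Low friction (under 1 N at the knob); stays where it is left
- cover_knob (a point): Middle of the black upright knob fixed on the cover, 34 mm from the pivot; at angle 0 straight above the hole. Round, 12 mm in diameter, rising 17.5 mm above the cover's top face; this point lies 10.5 mm above that face and 7 mm below the knob's top
- thermo_head (a point): Centre of the rod thermometer's head: an upright grey cylinder, 23 mm in diameter and 45 mm high, where it is to be gripped, with a small display window on one side. Below it a straight steel stem, 8 mm in diameter and 110 mm long, with a black rubber ring round it. At the start it stands upright in one of the rack's two holes, its head resting on the top plate. About 80 g
- thermo_ring (a point): Centre of the black ring on the stem of the rod thermometer (ring 11 mm in diameter, 3 mm high), 57.5 mm below the centre of the head and 75 mm above the tip
- thermo_tip (a point): Lower tip of the rod thermometer, 132.5 mm below the centre of the head
- thermo: The rod thermometer as a whole; origin on its axis at the underside of the head, z axis from tip to head
- rack: White two-tier thermometer rack, 140 x 56 x 122 mm, fixed; origin under its middle, x axis along the long side. The top plate's upper face is 118 mm above the surface, with two 14 mm holes 42 mm either side of the middle along x; a lower plate at 40 to 46 mm has the same holes. Four posts at the corners
- dial_thermo: Dial thermometer (bystander) in the other hole of the rack: flat round dial of 40 mm diameter facing up, its face 28 mm above the rack's top plate, thin stem below, no ring; origin at the underside of its boss, on the top plate
- bottle: White wide-mouth bottle with cap (bystander), 58 mm in diameter, 118 mm high; origin under its middle

How it is judged:
On the way, in this order (a step that is already met when the one before it is completed fails the run):
1. the cover is swung off the guide hole (0.9 rad or more) (value of joint cover above 0.9 rad), for 0.2 s.
2. the rod thermometer is out of the rack, its tip above the height of the hole's rim (height (world z) of thermo_tip above 0.121 m), for 0.1 s.
3. its tip has entered the guide hole (z of thermo_tip in the frame of guide_rim below -0.01 m and horizontal distance between thermo_tip and guide_rim below 0.007 m), for 0.1 s.
At the end, for the whole second after the job is handed in: The rod thermometer hangs in the fingers alone, at rest and upright (within 0.08 rad), through the uncovered guide hole: its ring level with the hole's rim within 5 mm and centred within 3.5 mm, its tip within 6 mm of the hole's axis, the cover 0.9 rad or more open (z of thermo_ring in the frame of guide_rim between -0.005 and 0.005 m and horizontal distance between thermo_ring and guide_rim below 0.0035 m and horizontal distance between thermo_tip and guide_rim below 0.006 m and angle between thermo's own z axis and vertical below 0.08 rad and linear speed of thermo below 0.01 m/s and contact force between thermo and the fingers above 0.5 N and value of joint cover above 0.9 rad); the arm keeps its last pose, push and grip.
It fails at once if the rod thermometer touches the flask or its cover (more than 0.3 N) (contact force between thermo and flask above 0.3 N).
It fails at once if the dial thermometer is moved by more than 20 mm (distance of dial_thermo from where it was at the start of the episode above 0.02 m).
It fails at once if the bottle is moved by more than 20 mm (distance of bottle from where it was at the start of the episode above 0.02 m).
It also fails if it takes over 67 s, if anything falls off the work surface, if the arm or the gripper's body presses on something with over 40 N, if the wrist force passes 120 N, or if a joint passes its speed limit or range.

## Working session

There is one attempt and no reset: what is moved stays moved. The work goes in short steps, Python scripts to look and compute and a shell command to move; the robot and the scene stay as the last step left them, time stands still between calls to the robot, and variables do not carry over. Pictures are saved under pics/ and viewed, and the job is handed in when it is done.

```bash
ls; mkdir -p pics
cat > h.py <<'E'
import numpy as np, cv2
from scipy.spatial.transform import Rotation as R
from workcell import bot
def Rq(q): return R.from_quat([q[1],q[2],q[3],q[0]]).as_matrix()
def cfw(im,st):
    if 'camera_from_world' in im: return np.array(im['camera_from_world'])
    T=np.eye(4);T[:3,:3]=Rq(st['eef_rot']);T[:3,3]=st['ee_pos']
    return np.linalg.inv(T@np.array(im['tool_from_camera']))
def ray(im,C,u,v):
    x=(u-im['cx'])/im['fx'];y=(v-im['cy'])/im['fy']
    a,b=x,y
    for _ in range(20):
        s=1+im['k1']*(a*a+b*b);a,b=x/s,y/s
    Ci=np.linalg.inv(C);return Ci[:3,3],Ci[:3,:3]@np.array([a,b,1.])
def onz(im,C,u,v,z):
    o,d=ray(im,C,u,v);return o+d*(z-o[2])/d[2]
def dep(im,C,u,v):
    o,d=ray(im,C,u,v);return o+d*im['depth'][int(round(v)),int(round(u))]
def proj(im,C,p):
    c=C@np.append(p,1);a,b=c[0]/c[2],c[1]/c[2];s=1+im['k1']*(a*a+b*b)
    return im['cx']+im['fx']*a*s,im['cy']+im['fy']*b*s
def tri(rays):
    A=np.zeros((3,3));B=np.zeros(3)
    for o,d in rays:
        d=d/np.linalg.norm(d);P=np.eye(3)-np.outer(d,d);A+=P;B+=P@o
    return np.linalg.solve(A,B)
def grab(n,tag):
    st=bot.observe();im=bot.get_image(n);
    cv2.imwrite(f'pics/{tag}.png',im['pixels'][:,:,::-1]);np.savez(f'pics/{tag}.npz',**{k:v for k,v in im.items()},ee=st['ee_pos'],er=st['eef_rot'])
    return im,cfw(im,st)
def load(tag):
    d=np.load(f'pics/{tag}.npz');im={k:d[k] for k in d.files}
    return im,cfw(im,dict(ee_pos=im['ee'],eef_rot=im['er']))
E
python3 - <<'E'
from h import *
np.set_printoptions(precision=4,suppress=True)
for n in ['scene','top','wrist']:
    im,C=grab(n,n+'0'); print(n,im['fx'],im['k1'],np.linalg.inv(C))
s=bot.observe();print(s);print(Rq(s['eef_rot']))
E
```

```text
pics
scene 419.9614141432113 0.03294533649366666 [[-0.4632 -0.6719  0.5779  0.0459]
 [-0.8862  0.3457 -0.3084  0.0238]
 [ 0.0074 -0.655  -0.7556  0.7531]
 [ 0.      0.      0.      1.    ]]
top 446.13609303353394 -0.03748123773936005 [[-0.0045 -0.9903  0.1391  0.4281]
 [-0.9999  0.0032 -0.0098 -0.2155]
 [ 0.0093 -0.1391 -0.9902  0.9348]
 [ 0.      0.      0.      1.    ]]
wrist 316.00056919964436 -0.044962769620953594 [[ 0.2702  0.933   0.2376  0.1057]
 [ 0.9628 -0.2616 -0.0679  0.62  ]
 [-0.0012  0.2471 -0.969   0.3835]
 [ 0.      0.      0.      1.    ]]
{'time_s': 0.15, 'q': array([-1.3652,  0.4117, -0.0127,  1.5968,  0.0056,  1.1343, -0.0822]), 'joint_velocities': array([ 0.0004, -0.0025, -0.0001, -0.0026,  0.0008, -0.0004,  0.002 ]), 'joint_efforts': array([  0.0015, -58.8335,   0.6425, -29.129 ,  -0.0537,   0.0159,
         0.0001]), 'ee_pos': array([0.1689, 0.6014, 0.222 ]), 'eef_rot': array([ 0.7005,  0.0961,  0.7005, -0.0969]), 'ft_force': array([-0.0665,  0.403 , -0.4202]), 'torque': array([0.0181, 0.0132, 0.0115]), 'width': 0.9991238855051149}
[[-0.0003  0.2704  0.9628]
 [-0.0012  0.9628 -0.2704]
 [-1.     -0.0012  0.0001]]
```

View pics/scene0.png

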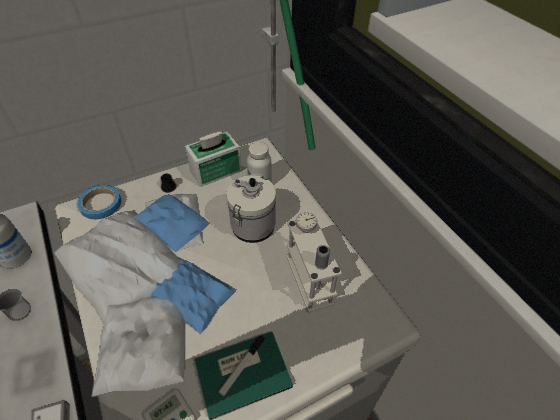

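View pics/top0.png

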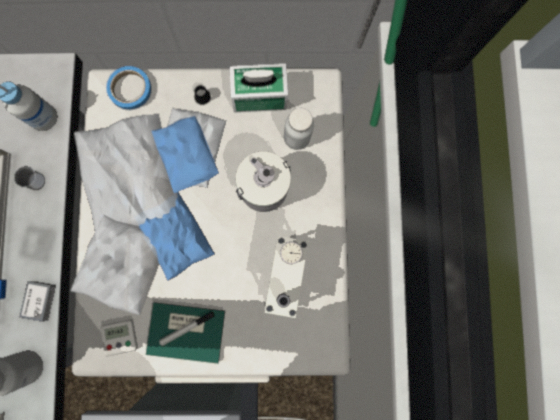

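View pics/wrist0.png

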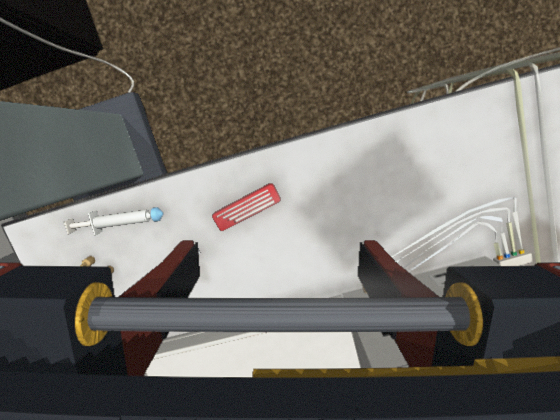

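The overhead view shows the flask near (264,178), the dial at (291,252), the rod head at (283,300) and the bottle at (298,128). I'll zoom in on these next.

Run:
```python
from h import *
np.set_printoptions(precision=4,suppress=True)
a=cv2.imread('pics/top0.png')[100:325,200:340];cv2.imwrite('pics/t0z.png',cv2.resize(a,None,fx=2.6,fy=2.6,interpolation=3)[:600])
b=cv2.imread('pics/scene0.png')[130:310,210:350];cv2.imwrite('pics/s0z.png',cv2.resize(b,None,fx=3.3,fy=3.3,interpolation=3))
im,C=load('top0')
for n,u,v in [('flask',264,183),('knob',264,175),('dial',291,252),('head',283,300),('bottle',298,128),('rackNE',305,245),('table',250,350)]: print(n,dep(im,C,u,v))
im,C=load('scene0')
for n,u,v in [('knob',252,183),('head',322,252),('dial',306,221),('bottle',260,146)]: print(n,dep(im,C,u,v))
```

```text
flask [ 0.5955 -0.21    0.1242]
knob [ 0.6083 -0.2101  0.1346]
dial [ 0.4667 -0.2574  0.1476]
head [ 0.3845 -0.2421  0.1649]
bottle [ 0.703  -0.2748  0.1189]
rackNE [ 0.4807 -0.2846  0.1204]
table [ 0.2754 -0.1799  0.0007]
knob [ 0.6101 -0.2125  0.1362]
head [ 0.3799 -0.2378  0.1641]
dial [ 0.4642 -0.256   0.1464]
bottle [ 0.7255 -0.2862  0.1191]
```

View pics/t0z.png

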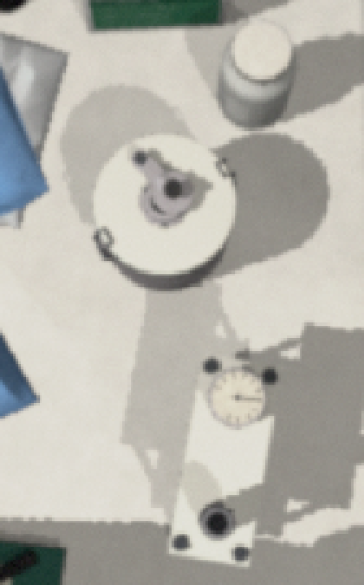

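View pics/s0z.png

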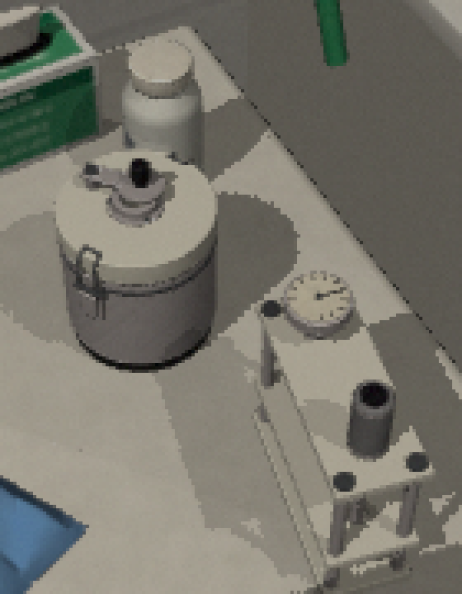

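Run:
```python
from h import *
np.set_printoptions(precision=4,suppress=True)
def cloud(tag):
    im,C=load(tag);out=np.zeros((420,560,3))
    vv,uu=np.mgrid[0:420,0:560]
    x=(uu-im['cx'])/im['fx'];y=(vv-im['cy'])/im['fy'];a,b=x,y
    for _ in range(20):
        s=1+im['k1']*(a*a+b*b);a,b=x/s,y/s
    Ci=np.linalg.inv(C);d=np.stack([a,b,np.ones_like(a)],-1)
    return (d*im['depth'][...,None])@Ci[:3,:3].T+Ci[:3,3],im,C
for tag in ['top0','scene0']:
    P,im,C=cloud(tag)
    def reg(cx,cy,r,z0,z1):
        m=(np.hypot(P[...,0]-cx,P[...,1]-cy)<r)&(P[...,2]>z0)&(P[...,2]<z1)&(im['depth']>0);return m
    def circ(m,n,zz):
        c,_=cv2.findContours(m.astype(np.uint8),0,1);c=max(c,key=cv2.contourArea)
        (u,v),r=cv2.minEnclosingCircle(c)
        pts=np.array([onz(im,C,*p[0],zz) for p in cv2.convexHull(c)])
        (a,b),r=cv2.minEnclosingCircle((pts[:,:2]*1000).astype(np.float32))
        # lsq
        A=np.c_[2*pts[:,:2],np.ones(len(pts))];s=np.linalg.lstsq(A,(pts[:,:2]**2).sum(1),rcond=None)[0]
        print(tag,n,'enc',a,b,r,'lsq',s[:2],np.sqrt(s[2]+s[0]**2+s[1]**2),m.sum())
    circ(reg(.60,-.21,.065,.106,.150),'lid',.112)
    circ(reg(.38,-.24,.03,.15,.18),'head',.163)
    circ(reg(.465,-.257,.035,.138,.16),'dial',.146)
    circ(reg(.71,-.28,.05,.108,.13),'bottle',.118)
im,C=load('top0')
print('knob',onz(im,C,266,172,.1425),'pivot',onz(im,C,253.8,160.4,.128))
a,b=load('scene0'); 
print('scene knobtop',onz(a,b,210+141/3.3,130+162/3.3,.1425),'pivot',onz(a,b,210+93/3.3,130+170/3.3,.128))
for p in [(270,239),(255,340)]:pass
for n,(u,v) in {'NW':(211,366),'NE':(269,376),'SW':(180,542),'SE':(241,553)}.items(): print(n,onz(im,C,200+u/2.6,100+v/2.6,.122))
```

```text
top0 lid enc 607.970703125 -207.2489013671875 54.97968673706055 lsq [ 0.6079 -0.2075] 0.05241098722738114 2341
top0 head enc 383.6084899902344 -242.6082305908203 11.733033180236816 lsq [ 0.3836 -0.2425] 0.011448057206977865 149
top0 dial enc 466.0400695800781 -257.3311462402344 19.88324546813965 lsq [ 0.466  -0.2573] 0.019716921612324006 403
top0 bottle enc 721.1837158203125 -279.1607666015625 24.053129196166992 lsq [ 0.721  -0.2792] 0.02336979968487014 451
scene0 lid enc 606.8534545898438 -204.42941284179688 55.69243621826172 lsq [ 0.6063 -0.2064] 0.05362541693657189 1471
scene0 head enc 380.280517578125 -239.2119140625 15.062689781188965 lsq [ 0.3805 -0.2392] 0.013523378006546566 156
scene0 dial enc 463.7259521484375 -255.8080596923828 22.267044067382812 lsq [ 0.4639 -0.2557] 0.02128451452879736 317
scene0 bottle enc 718.2526245117188 -277.0441589355469 26.99026107788086 lsq [ 0.7179 -0.2772] 0.025152963845450117 255
knob [ 0.612  -0.2138  0.1425] pivot [ 0.6375 -0.1912  0.128 ]
scene knobtop [ 0.6138 -0.2162  0.1425] pivot [ 0.6347 -0.1918  0.128 ]
NW [ 0.4885 -0.241   0.122 ]
NE [ 0.4813 -0.2817  0.122 ]
SW [ 0.3673 -0.2188  0.122 ]
SE [ 0.3597 -0.2607  0.122 ]
```

```bash
python3 -m pendant '[4,0,0,-16,-33,32,34, 8,0,0,-32,-66,64,34, 12,0,0,-48,-99,97,34, 16,0,0,-64,-132,129,34, 20,0,0,-80,-165,162,34, 24,0,0,-80,-198,194,34, 28,0,0,-80,-231,226,34, 32,0,0,-80,-264,259,34, 36,0,0,-80,-297,291,34, 40,0,0,-80,-330,323,34]'
python3 - <<'E'
from h import *
np.set_printoptions(precision=4,suppress=True)
s=bot.observe();print(s['q'],s['ft_force'])
M=Rq(s['eef_rot']);print(M)
print(M.T@(np.array([.612,-.214,.30])-s['ee_pos'])*1000, s['ee_pos'])
im,C=load('top0')
for u,v in [(258,78),(240,95),(258,72),(280,85),(205,95),(395,200),(395,120),(395,300)]: print(u,v,dep(im,C,u,v))
E
```

```text
time_s: 1.15
ee_pos: [0.3912, 0.1948, 0.3027]
eef_rot: [0.625, 0.331, 0.625, -0.331]
ft_force: [0.7, -0.7, 0.3]
width: 0.389
[-0.9194 -0.001   0.3505  1.9232  0.      1.2189  0.0272] [ 0.7381 -0.7129  0.3129]
[[ 0.0002  0.8276  0.5614]
 [ 0.0005  0.5614 -0.8276]
 [-1.      0.0004 -0.0003]]
[  2.5532 -46.7461 462.2647] [0.3912 0.1948 0.3027]
258 78 [ 0.8084 -0.1986  0.1087]
240 95 [ 0.7837 -0.162   0.0841]
258 72 [ 0.8172 -0.1987  0.1166]
280 85 [ 0.804  -0.2423  0.0858]
205 95 [ 0.8079 -0.0836  0.0267]
395 200 [ 0.5507 -0.431   0.1975]
395 120 [ 0.6918 -0.438   0.1956]
395 300 [ 0.3849 -0.425   0.1946]
```

```bash
python3 -m pendant '[4,0,0,0,-5,46,34, 8,0,0,0,-10,92,34, 12,0,0,0,-14,138,34, 16,0,0,0,-19,184,34, 20,0,0,0,-23,230,34, 24,0,0,0,-28,276,34, 28,0,0,0,-32,322,34, 32,0,0,0,-37,368,34, 36,0,0,0,-42,414,34, 40,0,0,0,-47,462,34]'
python3 - <<'E'
from h import *
np.set_printoptions(precision=4,suppress=True)
im,C=grab('wrist','w1')
s=bot.observe();print(s['q'],s['ee_pos'],s['joint_velocities']);print(Rq(s['eef_rot']))
E
```

```text
time_s: 2.15
ee_pos: [0.6131, -0.2125, 0.3023]
eef_rot: [0.474, 0.525, 0.474, -0.525]
ft_force: [-0.2, 0.2, -1.0]
width: 0.385
[-0.2283  0.4797  0.7576  1.4525 -0.3263  1.3389  0.4355] [ 0.6138 -0.2205  0.301 ] [-0.0645 -0.0831 -0.0126  0.1373  0.0933 -0.0272 -0.0265]
[[-0.0014  0.9938 -0.1113]
 [-0.0054 -0.1113 -0.9938]
 [-1.     -0.0008  0.0055]]
```

View pics/w1.png

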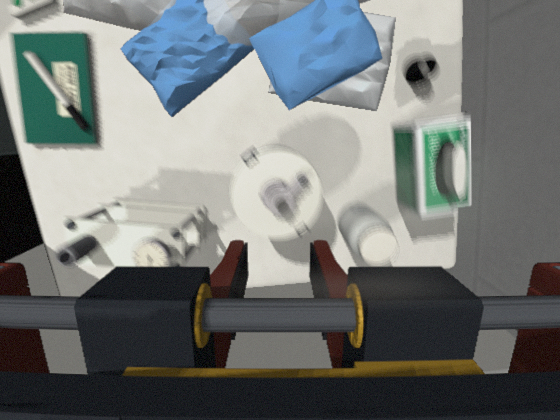

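```bash
python3 -m pendant '[0,0,0,0,0,0,34,0,0,0,0,0,0,34,0,0,0,0,0,0,34,0,0,0,0,0,0,34,0,0,0,0,0,0,34,0,0,0,0,0,0,34,0,0,0,0,0,0,34,0,0,0,0,0,0,34,0,0,0,0,0,0,34,0,0,0,0,0,0,34]'
python3 - <<'E'
from h import *
np.set_printoptions(precision=4,suppress=True)
im,C=grab('wrist','w2')
s=bot.observe();print(s['q'],s['ee_pos'],s['joint_velocities']);print(Rq(s['eef_rot']))
a=cv2.imread('pics/w2.png')[120:270,200:360];cv2.imwrite('pics/w2z.png',cv2.resize(a,None,fx=4,fy=4,interpolation=2))
E
```

```text
time_s: 3.2
ee_pos: [0.6123, -0.2114, 0.3026]
eef_rot: [-0.475, -0.524, -0.475, 0.524]
ft_force: [-0.4, 0.2, -0.8]
width: 0.388
[-0.2393  0.4689  0.7525  1.4609 -0.3229  1.3387  0.434 ] [ 0.6124 -0.2115  0.3026] [ 0.0017 -0.0018  0.0003  0.0005 -0.0004 -0.0001  0.0002]
[[-0.      0.9951 -0.0992]
 [-0.     -0.0992 -0.9951]
 [-1.     -0.      0.    ]]
```

View pics/w2z.png

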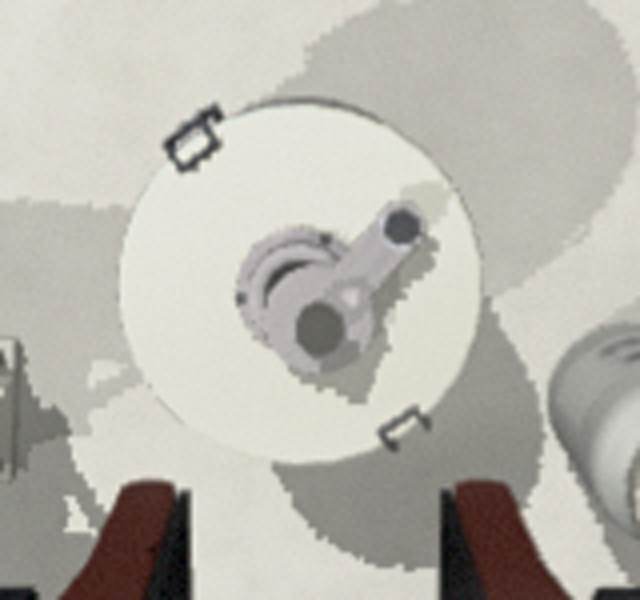

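Run:
```python
from h import *
np.set_printoptions(precision=4,suppress=True)
im,C=load('w2')
print(np.linalg.inv(C))
print('knob',onz(im,C,280,202.5,.1425),'pivot',onz(im,C,300.5,176.5,.128),onz(im,C,300.5,176.5,.132))
e=[onz(im,C,200+u/4,120+v/4,.112) for u,v in [(120,282),(482,282),(300,100),(300,463),(172,154),(428,410),(428,154),(172,410)]]
e=np.array(e);A=np.c_[2*e[:,:2],np.ones(len(e))];s=np.linalg.lstsq(A,(e[:,:2]**2).sum(1),rcond=None)[0];print(s[:2],np.sqrt(s[2]+s[0]**2+s[1]**2))
```

```text
[[ 0.9951 -0.096  -0.0242  0.6203]
 [-0.099  -0.9644 -0.2454 -0.1444]
 [ 0.0003  0.2466 -0.9691  0.4643]
 [ 0.      0.      0.      1.    ]]
knob [ 0.6152 -0.214   0.1425] pivot [ 0.6395 -0.1911  0.128 ] [ 0.6393 -0.1906  0.132 ]
[ 0.6104 -0.208 ] 0.051580971435201045
```

```bash
python3 -m pendant '[0,0,0,30,2,7,34,0,0,0,65,2,7,34,0,0,0,100,2,7,34,0,0,0,125,2,7,34,0,0,0,145,2,7,34,0,0,0,155,2,7,34,0,0,0,162,2,7,34,0,0,0,167,2,7,34,0,0,0,170,2,7,34,0,0,0,170,2,7,34]'
python3 - <<'E'
from h import *
im,C=grab('wrist','w3')
a=cv2.imread('pics/w3.png')[120:340,180:400];cv2.imwrite('pics/w3z.png',cv2.resize(a,None,fx=2.7,fy=2.7,interpolation=2))
im,C=grab('scene','s3')
a=cv2.imread('pics/s3.png')[130:310,190:350];cv2.imwrite('pics/s3z.png',cv2.resize(a,None,fx=3.3,fy=3.3,interpolation=3))
E
```

```text
time_s: 4.25
ee_pos: [0.6139, -0.2186, 0.1329]
eef_rot: [0.475, 0.524, 0.474, -0.524]
ft_force: [-0.3, -0.4, -0.0]
width: 0.388
```

View pics/w3z.png

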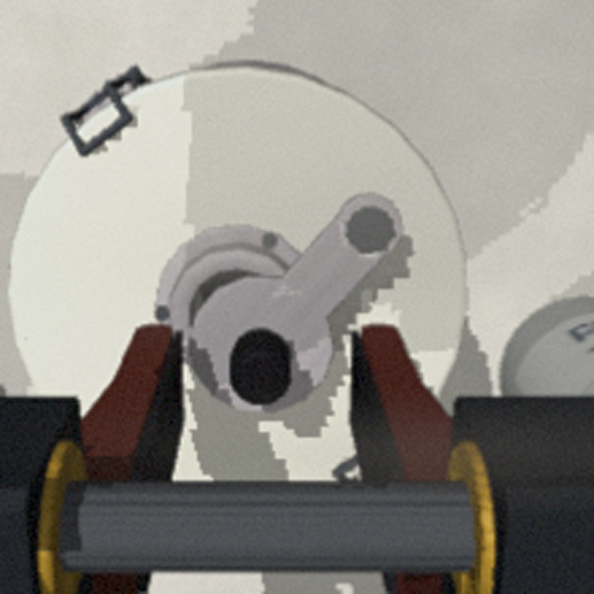

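View pics/s3z.png

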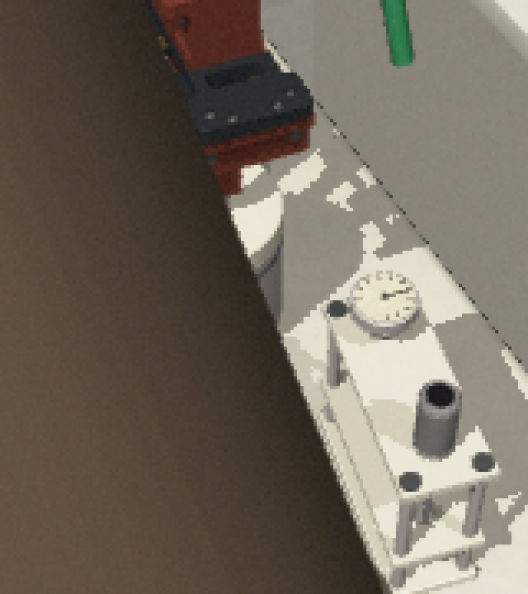

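The knob sits at crop (262,365), midway between the fingers, and there was no contact on the way down. Next is the sweep.

```bash
python3 -m pendant '[0,0,0,0,6,0,34,0,0,0,0,12,0,34,0,0,0,0,18,0,34,0,0,0,0,24,0,34,0,0,0,0,30,0,34,0,0,0,0,36,0,34,0,0,0,0,42,0,34,0,0,0,0,48,0,34,0,0,0,0,54,0,34,0,0,0,0,54,0,34]'
python3 - <<'E'
from h import *
im,C=grab('wrist','w4')
a=cv2.imread('pics/w4.png')[100:340,140:400];cv2.imwrite('pics/w4z.png',cv2.resize(a,None,fx=2.5,fy=2.5,interpolation=2))
E
```

```text
time_s: 5.35
ee_pos: [0.6683, -0.2237, 0.1325]
eef_rot: [0.475, 0.524, 0.475, -0.524]
ft_force: [0.5, 0.0, 0.2]
width: 0.388
```

View pics/w4z.png

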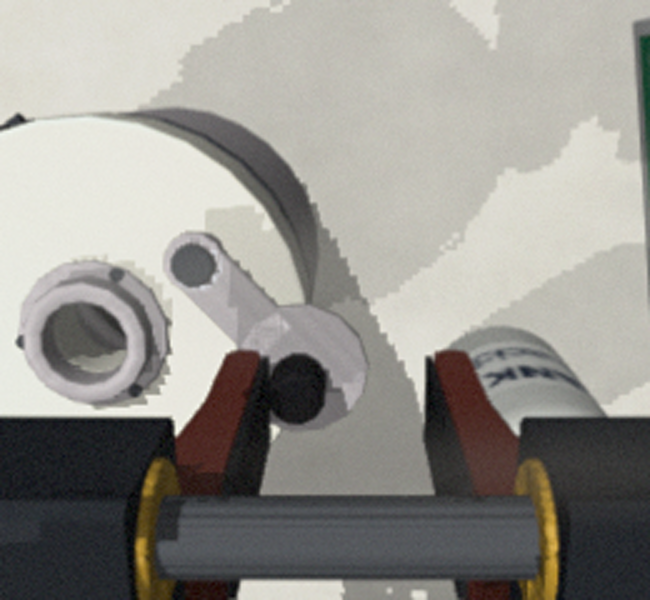

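The cover is well open, with the knob at crop (300,388). The open hole is visible at crop (85,338). I'll lift and measure it.

```bash
python3 -m pendant '[0,0,0,-20,0,0,34,0,0,0,-50,0,0,50,0,0,0,-90,-10,0,50,0,0,0,-130,-25,0,50,0,0,0,-160,-40,0,50,0,0,0,-168,-54,0,50,0,0,0,-168,-54,0,50,0,0,0,-168,-54,0,50,0,0,0,-168,-54,0,50,0,0,0,-168,-54,0,50]'
python3 - <<'E'
from h import *
im,C=grab('wrist','w5');grab('top','t5')
a=cv2.imread('pics/w5.png')[150:240,230:350];cv2.imwrite('pics/w5z.png',cv2.resize(a,None,fx=6,fy=6,interpolation=2))
print(bot.observe()['ee_pos'],bot.observe()['joint_velocities'].round(3))
E
```

```text
time_s: 6.4
ee_pos: [0.6139, -0.2182, 0.2993]
eef_rot: [-0.474, -0.524, -0.475, 0.525]
ft_force: [0.0, 0.2, -0.6]
width: 0.574
[ 0.613793   -0.21847169  0.29958949] [-0.    -0.006  0.004  0.001  0.001  0.003 -0.002]
```

View pics/w5z.png

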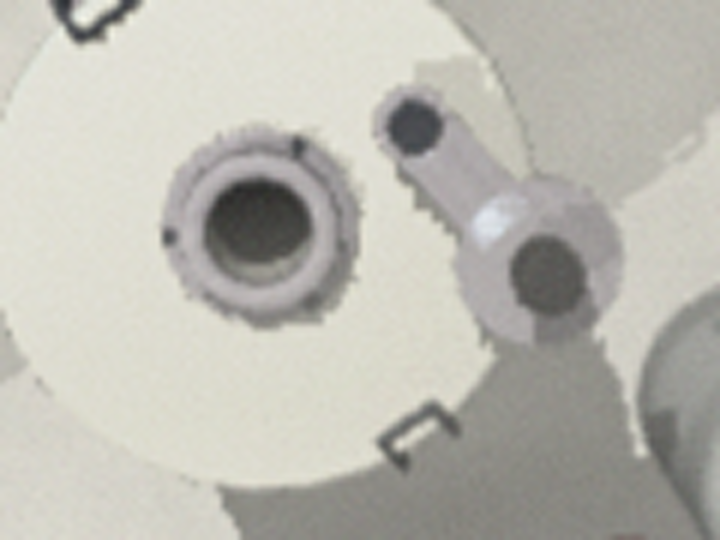

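View pics/w5.png

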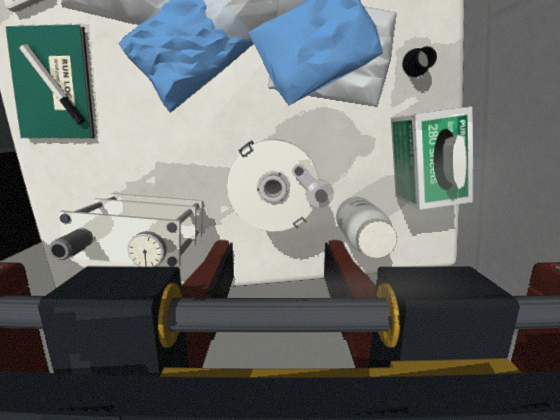

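Run:
```python
from h import *
np.set_printoptions(precision=4,suppress=True)
im,C=load('w5');print('w5 hole',onz(im,C,272.6,188.25,.121)); r=[ray(im,C,272.6,188.25)]
print('bore dia',onz(im,C,230+203/6,188,.121)-onz(im,C,230+313/6,188,.121))
print('pivot',onz(im,C,230+414/6-.4,150+127/6-.4,.128),'knob',onz(im,C,230+548/6-.4,150+275/6-.4,.1425))
im,C=load('w4');u,v=140+85.5/2.5-.3,100+340/2.5-.3
print('w4 hole',onz(im,C,u,v,.121))
im,C=load('t5');a=im['pixels'][140:220,220:320,::-1];cv2.imwrite('pics/t5z.png',cv2.resize(a,None,fx=6,fy=6,interpolation=2))
im,C=load('w5');a=im['pixels'][200:280,30:180,::-1];cv2.imwrite('pics/w5r.png',cv2.resize(a,None,fx=5,fy=5,interpolation=2))
```

```text
w5 hole [ 0.6097 -0.2082  0.121 ]
bore dia [-0.0198  0.002   0.    ]
pivot [ 0.6391 -0.1912  0.128 ] knob [ 0.659  -0.2168  0.1425]
w4 hole [ 0.6105 -0.2075  0.121 ]
```

View pics/t5z.png

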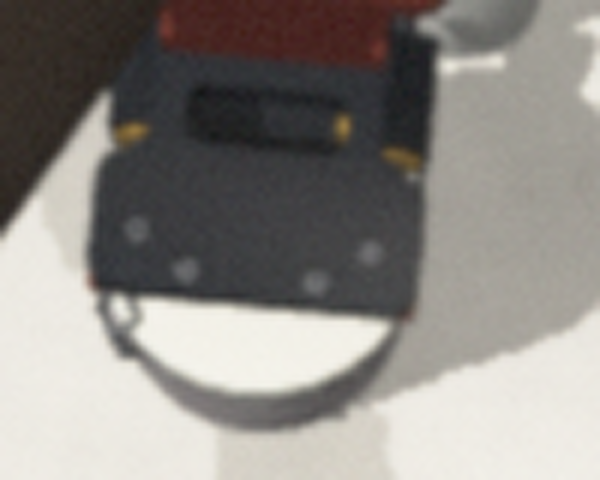

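View pics/w5r.png

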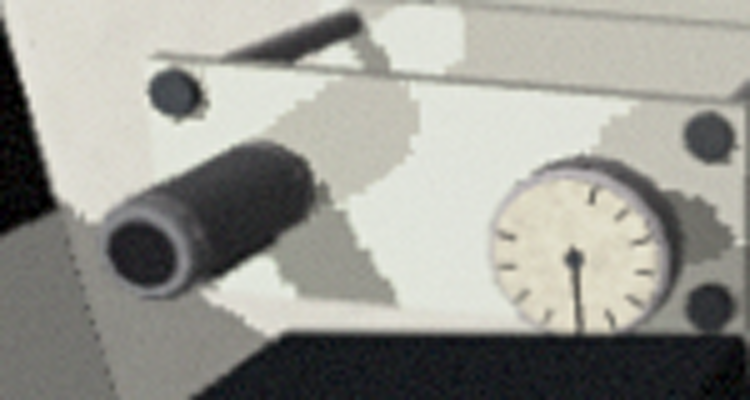

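```bash
python3 -m pendant '[0,0,0,0,-30,6,50,0,0,0,0,-70,14,50,0,0,0,0,-110,22,50,0,0,0,10,-150,30,50,0,0,0,20,-185,38,50,0,0,0,30,-210,43,50,0,0,0,40,-227,46,50,0,0,0,40,-227,46,50,0,0,0,40,-227,46,50,0,0,0,40,-227,46,50]'
python3 - <<'E'
from h import *
np.set_printoptions(precision=4,suppress=True)
im,C=load('w5');print(onz(im,C,30+147/5-.4,200+250/5-.4,.163))
im,C=grab('wrist','w6');s=bot.observe();print(s['q'],s['ee_pos'],s['joint_velocities'].round(3))
E
```

```text
time_s: 7.5
ee_pos: [0.3847, -0.2418, 0.2611]
eef_rot: [-0.475, -0.524, -0.474, 0.524]
ft_force: [0.4, 0.3, -0.4]
width: 0.571
[ 0.3861 -0.2424  0.163 ]
[-0.324   0.069   0.8387  1.9761 -0.0562  1.1192  0.4398] [ 0.3846 -0.2418  0.261 ] [-0.     0.003  0.001  0.006  0.006 -0.003 -0.   ]
```

View pics/w6.png

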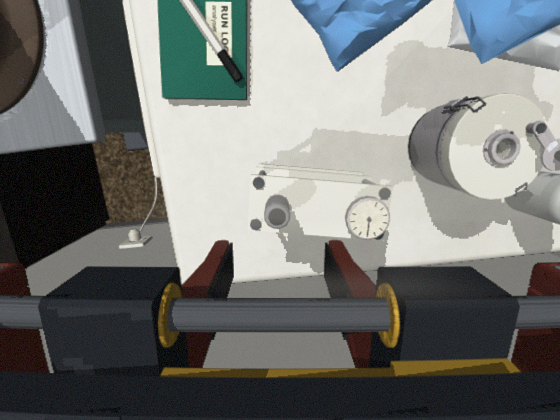

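Run:
```python
from h import *
im,C=load('w6');a=im['pixels'][160:250,230:350,::-1];cv2.imwrite('pics/w6z.png',cv2.resize(a,None,fx=6,fy=6,interpolation=2))
```

```text
(no output)
```

View pics/w6z.png

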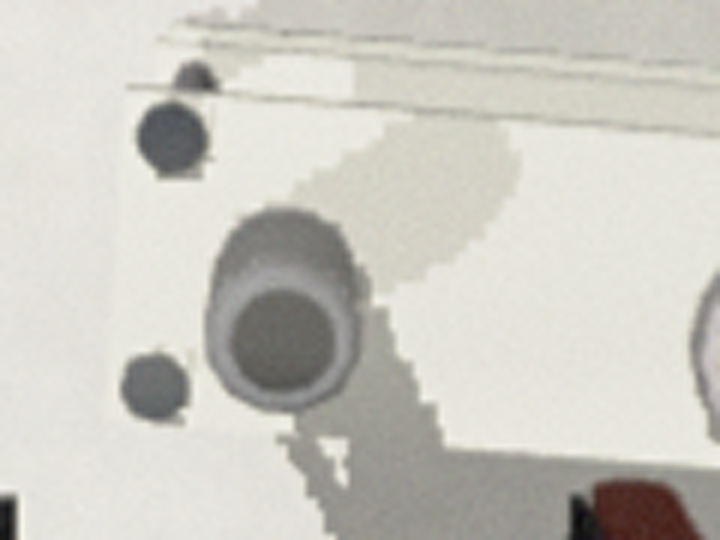

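Run:
```python
from h import *
np.set_printoptions(precision=4,suppress=True)
im,C=load('w6');print(onz(im,C,276.9,215.9,.163),onz(im,C,276.9+12.3,215.9,.163))
M=Rq(im['er']);p=onz(im,C,276.9,215.9,.163);print(M.T@(p-im['ee'])*1000)
```

```text
[ 0.3848 -0.2425  0.163 ] [ 0.3952 -0.2435  0.163 ]
[98.1444  0.1442  0.5075]
```

```bash
python3 -m pendant '[0,0,0,25,0,0,50,0,0,0,55,0,0,50,0,0,0,80,0,0,50,0,0,0,100,0,0,50,0,0,0,115,0,0,50,0,0,0,125,0,0,50,0,0,0,132,0,0,50,0,0,0,135,0,0,50,0,0,0,135,0,0,50,0,0,0,135,0,0,50]'
python3 -m pendant '[0,0,0,0,0,0,35,0,0,0,0,0,0,30,0,0,0,0,0,0,26,0,0,0,0,0,0,22,0,0,0,0,0,0,18,0,0,0,0,0,0,14,0,0,0,0,0,0,10,0,0,0,0,0,0,5,0,0,0,0,0,0,0,0,0,0,0,0,0,0]'
```

```text
time_s: 8.55
ee_pos: [0.3836, -0.242, 0.1261]
eef_rot: [0.475, 0.524, 0.474, -0.524]
ft_force: [0.2, 0.0, -0.2]
width: 0.57
time_s: 9.55
ee_pos: [0.3833, -0.2419, 0.1257]
eef_rot: [0.475, 0.524, 0.475, -0.524]
ft_force: [-0.6, 0.4, 4.8]
width: 0.253
```

```bash
python3 -m pendant '[0,0,0,-5,0,0,0,0,0,0,-12,0,0,0,0,0,0,-25,0,0,0,0,0,0,-45,0,0,0,0,0,0,-70,0,0,0,0,0,0,-95,0,0,0,0,0,0,-120,0,0,0,0,0,0,-145,0,0,0,0,0,0,-165,0,0,0,0,0,0,-174,0,0,0]'
python3 - <<'E'
from h import *
np.set_printoptions(precision=4,suppress=True)
im,C=grab('wrist','w7');grab('scene','s7');s=bot.observe();print(s['q'],s['ee_pos'],s['ft_force'],s['width'])
E
```

```text
time_s: 10.55
ee_pos: [0.3836, -0.2425, 0.302]
eef_rot: [0.475, 0.525, 0.474, -0.524]
ft_force: [-0.4, 0.5, -0.4]
width: 0.256
[-0.3634  0.0157  0.8527  1.9168 -0.0139  1.2122  0.3949] [ 0.3836 -0.2422  0.3008] [-1.0771 -0.4818 -1.3355] 0.25478552761884393
```

View pics/w7.png

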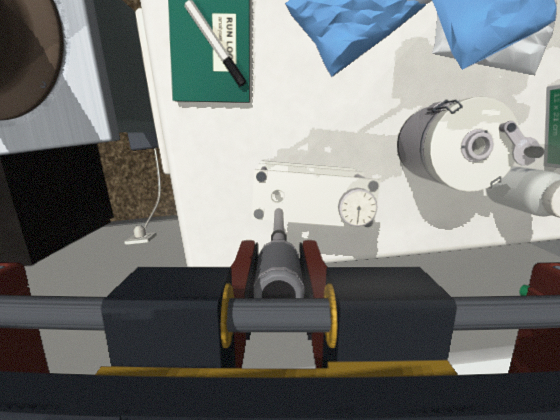

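View pics/s7.png

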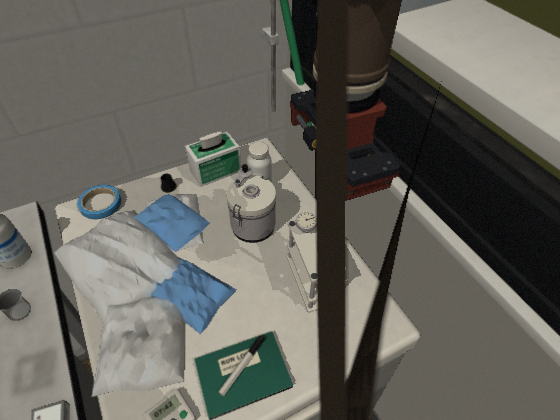

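Run:
```python
from h import *
im,C=load('w7');a=im['pixels'][195:300,230:330,::-1];cv2.imwrite('pics/w7z.png',cv2.resize(a,None,fx=5.6,fy=5.6,interpolation=2))
```

```text
(no output)
```

View pics/w7z.png

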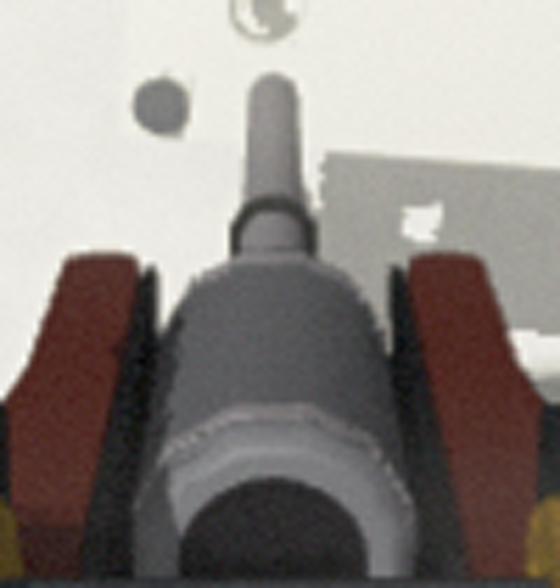

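Run:
```python
from h import *
np.set_printoptions(precision=4,suppress=True)
im,C=load('w7');M=Rq(im['er']);z=im['ee'][2]
tip=onz(im,C,278.2,212.3,z-.118);ring=onz(im,C,278.6,236.9,z-.0445)
print('tool axes mm tip',M.T@(tip-im['ee'])*1000,'ring',M.T@(ring-im['ee'])*1000)
print(tip,ring,im['ee'],M)
# diameters
print(onz(im,C,230+247/5.6,213,z-.118)-onz(im,C,230+298/5.6,213,z-.118),onz(im,C,230+233/5.6,237,z-.0445)-onz(im,C,230+317/5.6,237,z-.0445))
a=im['pixels'][110:180,440:540,::-1];cv2.imwrite('pics/w7h.png',cv2.resize(a,None,fx=6,fy=6,interpolation=2))
```

```text
tool axes mm tip [118.0046   1.2439   2.3119] ring [44.5051  1.5313  1.3507]
[ 0.385 -0.245  0.184] [ 0.3851 -0.244   0.2575] [ 0.3836 -0.2425  0.302 ] [[ 0.0032  0.995  -0.0996]
 [-0.0003 -0.0996 -0.995 ]
 [-1.      0.0032 -0.    ]]
[-0.0083  0.0008  0.    ] [-0.0102  0.001   0.    ]
```

```bash
python3 -m pendant '[0,0,0,0,15,-4,0,0,0,0,0,45,-12,0,0,0,0,0,80,-21,0,0,0,0,0,115,-31,0,0,0,0,0,150,-40,0,0,0,0,0,180,-48,0,0,0,0,0,202,-54,0,0,0,0,0,215,-57,0,0,0,0,0,220,-58,0,0,0,0,0,220,-58,0]'
python3 -m pendant '[0,0,0,0,0,0,0,0,0,0,0,0,0,0,0,0,0,0,0,0,0,0,0,0,0,0,0,0,0,0,0,0,0,0,0,0,0,0,0,0,0,0,0,0,0,0,0,0,0,0,0,0,0,0,0,0,0,0,0,0,0,0,0,0,0,0,0,0,0,0]'
python3 - <<'E'
from h import *
np.set_printoptions(precision=4,suppress=True)
im,C=grab('wrist','w8');s=bot.observe();print(s['ee_pos'],s['ft_force'],s['joint_velocities'].round(4))
a=im['pixels'][165:265,225:335,::-1];cv2.imwrite('pics/w8z.png',cv2.resize(a,None,fx=6,fy=6,interpolation=2))
grab('scene','s8');grab('top','t8')
E
```

```text
time_s: 11.65
ee_pos: [0.6076, -0.206, 0.2982]
eef_rot: [-0.474, -0.524, -0.475, 0.525]
ft_force: [-0.6, 0.1, 0.4]
width: 0.257
time_s: 12.65
ee_pos: [0.6079, -0.2059, 0.2996]
eef_rot: [-0.475, -0.524, -0.475, 0.524]
ft_force: [-0.3, -0.3, -0.4]
width: 0.256
[ 0.6079 -0.2059  0.2996] [-0.4932 -0.3241 -1.4609] [ 0.0006  0.0022 -0.0001  0.0005 -0.0006  0.0004  0.0003]
```

View pics/w8z.png

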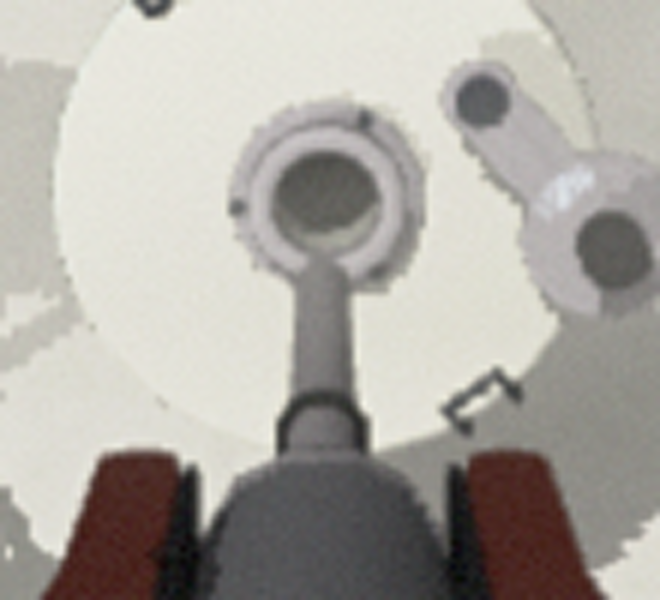

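View pics/s8.png

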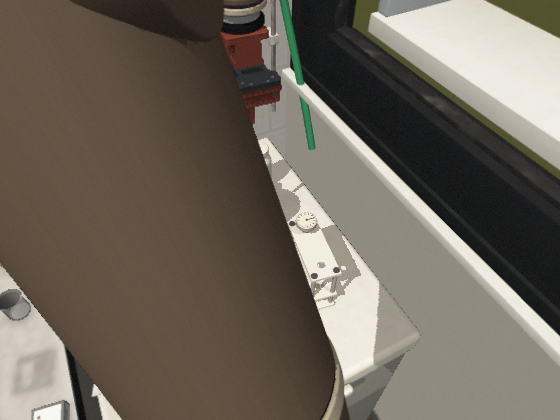

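View pics/t8.png

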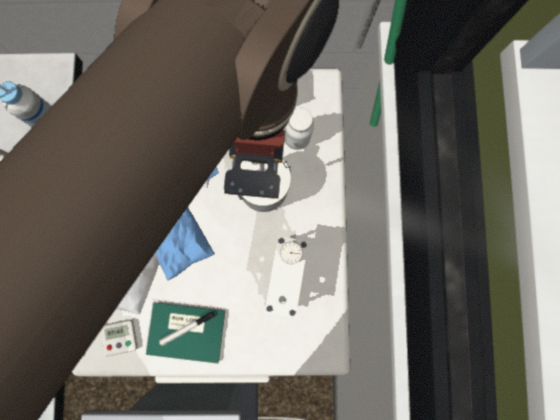

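Run:
```python
from h import *
np.set_printoptions(precision=4,suppress=True)
im,C=load('w8');M=Rq(im['er']);z=im['ee'][2]
f=lambda u,v,zz:M.T@(onz(im,C,225+(u+.5)/6-.5,165+(v+.5)/6-.5,zz)-im['ee'])*1000
print('hole',f(327,205,.121),'tip',f(323.5,282,z-.118),'ring',f(323.5,434,z-.0445))
```

```text
hole [178.6129   2.2043   2.1177] tip [117.9999   1.5186   1.6396] ring [44.4999  1.464   1.3635]
```

```bash
python3 -m pendant '[0,0,0,3,1,0.5,0,0,0,0,10,1,0.5,0,0,0,0,20,1,0.5,0,0,0,0,30,1,0.5,0,0,0,0,40,1,0.5,0,0,0,0,46,1,0.5,0,0,0,0,49,1,0.5,0,0,0,0,50,1,0.5,0,0,0,0,50,1,0.5,0,0,0,0,50,1,0.5,0]'
python3 - <<'E'
from h import *
np.set_printoptions(precision=4,suppress=True)
im,C=grab('wrist','w9');s=bot.observe();print(s['ee_pos'],s['ft_force'],s['joint_velocities'].round(4))
a=im['pixels'][165:265,225:335,::-1];cv2.imwrite('pics/w9z.png',cv2.resize(a,None,fx=6,fy=6,interpolation=2))
E
```

```text
time_s: 13.8
ee_pos: [0.609, -0.2067, 0.25]
eef_rot: [0.475, 0.524, 0.474, -0.524]
ft_force: [-0.5, -0.5, 0.2]
width: 0.254
[ 0.609  -0.2067  0.2501] [-0.2585  0.2895 -0.2562] [-0.0003  0.0001 -0.0014  0.0013 -0.0004 -0.0019  0.0002]
```

View pics/w9z.png

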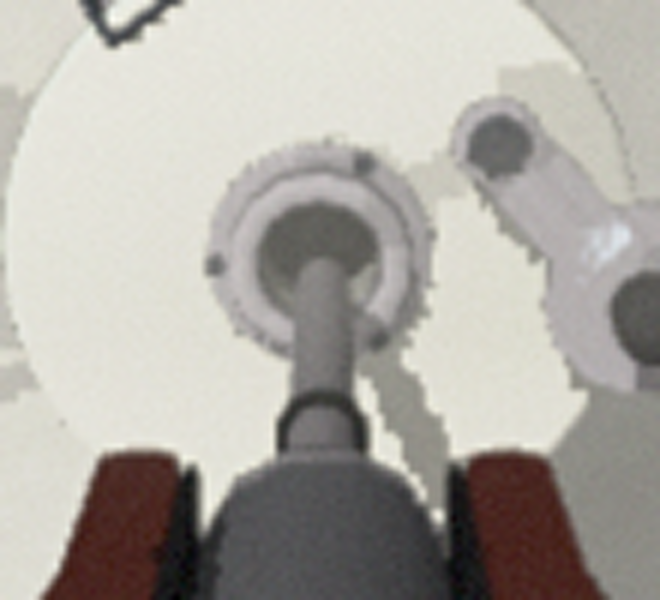

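Run:
```python
from h import *
np.set_printoptions(precision=4,suppress=True)
im,C=load('w9');M=Rq(im['er']);z=im['ee'][2]
f=lambda u,v,zz:M.T@(onz(im,C,225+(u+.5)/6-.5,165+(v+.5)/6-.5,zz)-im['ee'])*1000
print('hole',f(319.5,262,.121),f(319.5,264,.121),'tip',f(323.5,282,z-.118),'ring',f(323.5,434,z-.0445))
print('dia',f(255,262,.121)-f(382,262,.121),f(319,203,.121))
for vv in (203,):
    pass
c=f(319,203,.121);print('by bore top edge: centre z',c[2]+10 if c[2]<0 else c[2]+10)
```

```text
hole [129.0228   0.8963   1.1211] [129.0229   0.8962   1.4448] tip [118.0012   1.5183   1.6396] ring [44.5011  1.4636  1.3635]
dia [ -0.0124 -20.0034  -0.0008] [129.0216   0.8203  -8.3526]
by bore top edge: centre z 1.6473934709027418
```

```bash
python3 -m pendant '[0,0,0,4,-0.5,0,0,0,0,0,12,-0.5,0,0,0,0,0,22,-0.5,0,0,0,0,0,32,-0.5,0,0,0,0,0,42,-0.5,0,0,0,0,0,52,-0.5,0,0,0,0,0,62,-0.5,0,0,0,0,0,70,-0.5,0,0,0,0,0,75,-0.5,0,0,0,0,0,76,-0.5,0,0]'
python3 - <<'E'
from h import *
np.set_printoptions(precision=4,suppress=True)
im,C=grab('wrist','w10');s=bot.observe();print(s['ee_pos'],s['ft_force'],s['joint_velocities'].round(4))
a=im['pixels'][165:265,225:335,::-1];cv2.imwrite('pics/w10z.png',cv2.resize(a,None,fx=6,fy=6,interpolation=2))
E
```

```text
time_s: 14.85
ee_pos: [0.6081, -0.2064, 0.1729]
eef_rot: [-0.474, -0.524, -0.475, 0.524]
ft_force: [0.9, -0.3, -0.3]
width: 0.255
[ 0.6082 -0.2065  0.1733] [ 0.2118  0.3796 -1.334 ] [-0.0046 -0.0092  0.0051 -0.0096  0.002   0.0059 -0.0013]
```

View pics/w10z.png

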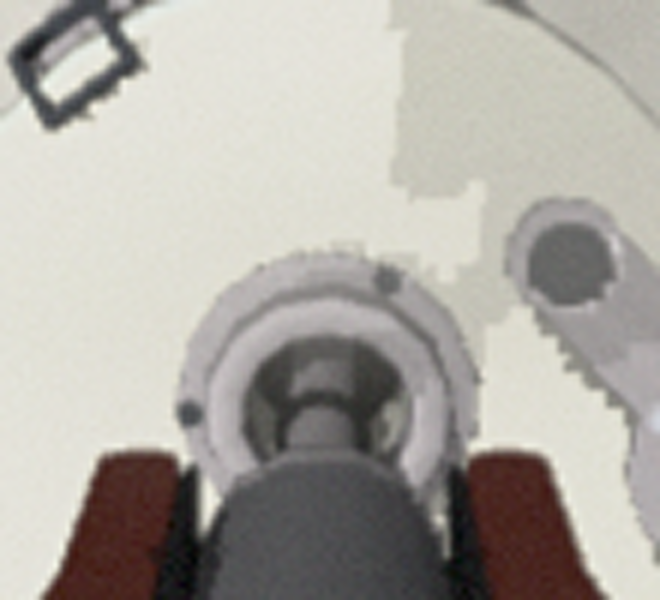

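Run:
```python
from h import *
np.set_printoptions(precision=4,suppress=True)
im,C=load('w10');M=Rq(im['er']);z=im['ee'][2];print(z)
f=lambda u,v,zz:M.T@(onz(im,C,225+(u+.5)/6-.5,165+(v+.5)/6-.5,zz)-im['ee'])*1000
print('bore top edge',f(328,336,.121)+[0,0,10],'outer',f(329,296,.121)+[0,0,15],'ring edge',f(323.5,390,z-.043)+[0,0,5.5],f(323.5,390,z-.0445)+[0,0,5.5],f(323.5,408,z-.0415)+[0,0,5.5])
```

```text
0.17293025699704503
bore top edge [51.9292  1.9928  1.7981] outer [51.9295  2.1048  1.973 ] ring edge [42.9991  1.4614  1.1398] [44.4991  1.4626  1.6028] [41.499   1.4607  2.7897]
```

```bash
python3 -m pendant '[0,0,0,1,0.3,0,0,0,0,0,3,0.5,0.2,0,0,0,0,5,0.5,0.2,0,0,0,0,7,0.5,0.2,0,0,0,0,8.5,0.5,0.2,0,0,0,0,9.3,0.5,0.2,0,0,0,0,9.3,0.5,0.2,0,0,0,0,9.3,0.5,0.2,0,0,0,0,9.3,0.5,0.2,0,0,0,0,9.3,0.5,0.2,0]'
python3 - <<'E'
from h import *
np.set_printoptions(precision=4,suppress=True)
im,C=grab('wrist','w11');s=bot.observe();print(s['ee_pos'],s['ft_force'],s['joint_velocities'].round(4))
a=im['pixels'][185:285,225:335,::-1];cv2.imwrite('pics/w11z.png',cv2.resize(a,None,fx=6,fy=6,interpolation=2))
grab('scene','s11');grab('top','t11')
E
```

```text
time_s: 15.9
ee_pos: [0.6089, -0.2067, 0.1644]
eef_rot: [0.475, 0.524, 0.475, -0.524]
ft_force: [-0.0, -1.0, -0.7]
width: 0.257
[ 0.6088 -0.2067  0.1644] [-0.4702 -0.1087 -0.5283] [-0.0008  0.0018 -0.0006  0.001  -0.0007 -0.0015  0.0007]
```

View pics/w11z.png

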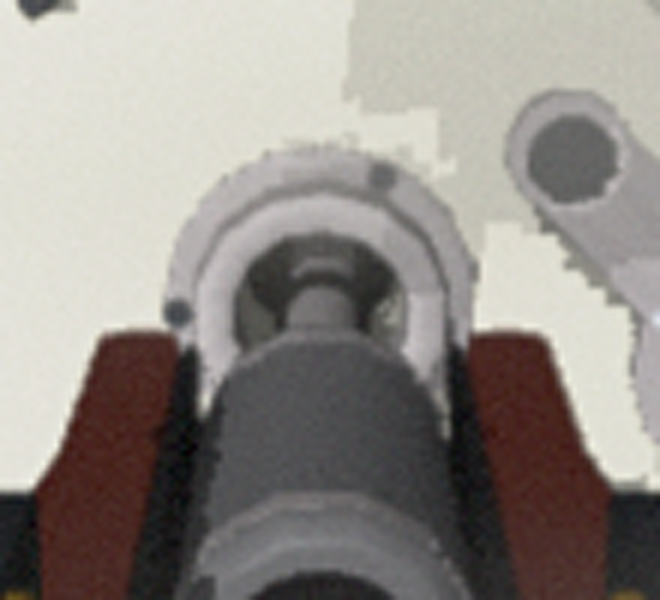

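View pics/t11.png

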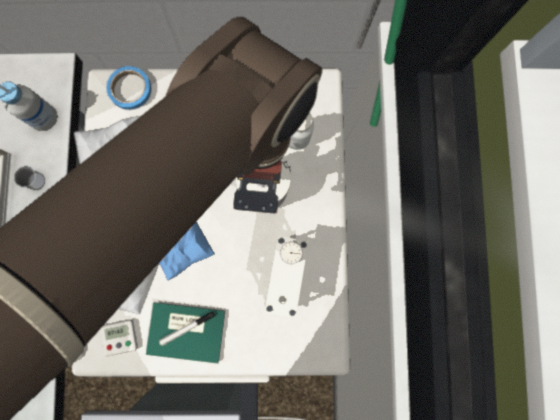

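Run:
```python
from h import *
np.set_printoptions(precision=4,suppress=True)
im,C=load('w11')
for u,v in [(320,520),(320,545),(320,500),(320,470),(320,305),(320,290),(300,215),(320,210)]: print(u,v,dep(im,C,225+u/6-.4,185+v/6-.4))
M=Rq(im['er'])
f=lambda u,v,zz:M.T@(onz(im,C,225+(u+.5)/6-.5,185+(v+.5)/6-.5,zz)-im['ee'])*1000
print(f(321.5,234,.121)+[0,0,10],f(322.5,272,.120)+[0,0,5.5])
```

```text
320 520 [ 0.6109 -0.1976  0.1989]
320 545 [ 0.6108 -0.1985  0.2012]
320 500 [ 0.611  -0.1966  0.1976]
320 470 [ 0.611  -0.1971  0.191 ]
320 305 [ 0.6102 -0.2041  0.1292]
320 290 [ 0.6102 -0.2039  0.1246]
300 215 [ 0.6088 -0.1959  0.1213]
320 210 [ 0.6111 -0.1955  0.1215]
[43.4473  1.235   1.5431] [44.4473  1.3486  1.8241]
```

```bash
python3 -c "
from workcell import bot
print(bot.observe()['joint_velocities'].round(4));print(bot.close_job())"
```

```text
[-0.0009 -0.0012 -0.0012  0.0009  0.001  -0.0001 -0.0017]
the job is handed in; nothing more can be done
None
```

The job is handed in at about 16 s of the 67 s allowed, with the rod thermometer held still in the open guide hole. No verdict was reported.

I swung the cover open to about 1.7 rad by its knob. Then I gripped the thermometer by its head, lifted it clear of the rack and lowered it straight down through the hole.

**Final checks**
- **Centring:** the wrist camera put the ring about 0.3 mm from the hole's centre. The tip-to-ring offset I measured earlier was about 1 mm or less over 74 mm, so it hangs upright.
- **Height:** the tool height puts the ring at 121.5 mm, against 121 mm for the rim. The depth reading of the head top was about 201 mm, as expected.
- **Contact:** I saw no contact force beyond sensor noise (about 1 N) while lowering it. That noise is larger than the 0.3 N limit, so the images are the better evidence that nothing touched.
- **Other objects:** the dial thermometer and the bottle look unmoved in the overhead view, though the arm hides part of the bottle. I did not re-measure either of them.

**Readings that disagreed**
- **First hole estimate:** the knob was about 5 mm off the lid's centre because the cover had started slightly open. I re-measured the hole once it was uncovered.
- **Force when gripping:** there was a brief upward force of 4.8 N as the gripper closed on the head. It was gone after the lift, and I saw no slip.
- **Last look:** the fixed cameras were blocked by the arm at the end, so the final check comes from the wrist camera alone.

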